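Weigh two counterweights and fit the heavier in the tin spinner

ROBOT

A 6-joint arm with a two-finger parallel gripper is mounted at the origin on the work surface. World frame = base frame: x ahead of the robot, y to its left, z up, the work surface at z = 0. Lengths are in mm, angles in rad, forces in N, time in s.
With the tool pointing down it reaches from about 300 to 775 mm from the base axis. Payload 14.6 kg.
Tool frame: the origin (TCP) lies between the finger pads; the fingertips stand 22 mm ahead of it and the grasp point (between the pads) lies 3 mm ahead of it (manip.tcp_to_tips is the distance from the TCP to the fingertips, in mm); y points along the fingers, z is the direction in which the jaws open and shut, and the axes are right-handed (so a half turn about y gives the same grasp; the last joint's range is limited). The gripper opens to 94 mm and grips with 3 to 60 N. Pads are 16 mm wide; open, the fingers measure 119 mm over their backs; the gripper's body (75 mm by 177 mm) begins 78 mm behind the grasp point.
Start: joints at [-1.387, 0.3, 1.521, -0, 1.321, -0.067], TCP at [136.492, -532.785, 227.446] pointing down, gripper open.
Joint ranges: [-3.03, 3.03], [-0.79, 2.21], [0.23, 2.52], [-1.04, 4.18], [0, 3.07], [-2.55, 2.55]. Speed limits (rad/s): [2.22, 2.22, 2.57, 3.14, 3.14, 3.14].

INTERFACE

Orientations are given as [roll, pitch, yaw] about the fixed x, y, z axes, in that order (R = Rz(yaw) Ry(pitch) Rx(roll)).
In Python, from cell import manip gives the robot as it stands.
- The arm moves only by the shell command python3 -m jog 'ROWS' [OPENING] [FORCE]. ROWS is JSON, one flat list of numbers, 6 for each row, row after row: the shift along the tool's x, y, z in mm, then the turn, a rotation vector about the tool's x, y, z in degrees. A call has 1 to 10 rows; each row is the pose to reach, as a shift and turn from the pose commanded when the call began, along the tool's axes at that moment; what a row does not reach only later rows make up. A row lasts 1/12 s, in which the tool goes at most 41.7 mm and 7.16 degrees, less where a joint would pass 70% of its speed; a pose out of reach is approached as far as the arm can. A call with a gripper value outside its range is refused whole. OPENING is the finger opening in mm, from 0 to 94, set as the call begins (- or left out, the last holds). The fingers move at their own pace and stop on an object; FORCE is the grip in N (left out, the last holds). Time passes only in rows, so rows that repeat a pose let the fingers close. It gives the time, the measured TCP pose, the force and the opening at its end, in the units of the state.
- manip.read_state(): the state, without advancing time (a new reading comes with each control period).
- manip.camera(name): name is "scene" or "top"; returns a dict with "img" (480x640x3 uint8, red, green, blue), "intrinsics" (3x3 intrinsics, pixels), "origin" and "orientation" of the camera in the world. Camera axes: x right, y down, z forward; pixel columns grow to the right and rows downward; lengths in mm; the calibration is good to about 2 mm. A picture is of the moment at which its call begins. There is no depth.
- manip.sign_off(): hands the job in, once; it reports no verdict.
Trained networks look in a picture, given as the dict that the camera call returned (one of the last four; its "shot" number tells which), for a name from the list of things; names that differ only in an ending like _2 or _b are one class to them, and where a whole thing is asked for, a point or a joint stands for the part that bears it (a point fixed in the world has none). Each returns a list of dicts, best first, with "score" (0 to 1); they miss things now and then, are a little off and sometimes report something else, mostly with a low value. They report only what shows in the picture. A call takes as long as a camera call. They do not tell look-alikes from the thing itself.
- manip.masks_of(thing, picture): "pixels" (480x640 bool, what is visible of it) and "xy" ([column, row] in pixels, amid what is visible of it).
- manip.tip_of(thing, picture): "xy" ([column, row] in pixels: a listed point, or the origin of a listed thing).
The state is a dict: "clock": time; "joints": joint angles; "qd": joint speeds; "effort": joint torques, N m; "eef_pos": TCP position; "eef_rot": TCP orientation; "wrist_force": force on the tool from outside, world axes, zero at the start; "moment": the same for the moment, N m; "finger_gap": finger opening in mm.
Only numpy, scipy, OpenCV 4.12 (cv2) and the standard library are available. Lean on these libraries where they do the work, as an engineer would, in place of code of your own. Each camera call takes 0.05 s, during which the arm holds its last target.

TASK

Put the two yellow counterweights on opposite pans of the balance and let go, so that the beam shows which is heavier. Then move the heavier one to the counterweight holder of the red tin spinner, feel it into the sleeve and press it firmly down until it stops, and leave the lighter one standing on its pan. Do not lean hard on the balance or force the holder, and leave the other things on the bench as they are.

Things in the scene. Friction and masses are not known exactly. Their poses are not given: they have to be found in the camera images.
- slug_a_center (a point): Counterweight, one of two alike: round yellow steel foot 44 across and 22 tall (bottom edge bevelled 1.5), on it a red round knob 20 across and 36 tall, total height 58. This point: on the axis 29 above the underside (knob from 7 below to 29 above this point); z points up along the axis. One weighs 0.22 to 0.26 kg, the other 0.37 to 0.43 kg, which cannot be seen.
- slug_b_center (a point): Counterweight, one of two alike: round yellow steel foot 44 across and 22 tall (bottom edge bevelled 1.5), on it a red round knob 20 across and 36 tall, total height 58. This point: on the axis 29 above the underside (knob from 7 below to 29 above this point); z points up along the axis. One weighs 0.22 to 0.26 kg, the other 0.37 to 0.43 kg, which cannot be seen.
- balance: Equal-arm balance, white base 110 x 270 x 24 with a blue pillar; origin under the middle of the base, its y axis runs along the beam from the right pan to the left pan (pan centres 110 either side of the origin), z up. It is delicate: never load it with more than 25 N.
- pan_left_floor (a point): Centre of the floor (upper face) of the balance's left pan, a round steel dish with a flat floor 62 across, rim about 7 high and 84 across outside. When level it is 100 above the bench. It stays level (z up), rises and falls with the beam by at most 20 either way, always opposite to the right pan, giving way by 1 for each 0.26 N of load difference.
- pan_right_floor (a point): Centre of the floor (upper face) of the balance's right pan, a round steel dish with a flat floor 62 across, rim about 7 high and 84 across outside. When level it is 100 above the bench. It stays level (z up), rises and falls with the beam by at most 20 either way, always opposite to the left pan, giving way by 1 for each 0.26 N of load difference.
- pan_left (a joint): Height of the left pan above level, m: 0 level, at most 0.020 up or (negative) down. The right pan stands at minus this value. One counterweight alone pulls its pan down 8 to 17 mm; with one on each pan the heavier one's pan comes to rest 4 to 8 mm below level within 1 s.
- spinner: Bench tin spinner (fixed): grey base 310 x 100, red rotor bar, at one end an upright blue tin 80 across under a steel yoke (top at 145), centred 200 along +x from the origin, at the other end the counterweight holder. Origin on the bench under the middle of the holder's red clamp ring; z up. The holder must not be pushed or forced with more than 36 N.
- holder_mouth (a point): Middle of the holder's red clamp ring (108 across, top at 46), 64 above the bench. In the ring is an upright steel sleeve, 70 across with a flat rim 12 wide and a bore 46 across for the 44 foot. It is clamped firmly, but anywhere up to 5 off this point in the spinner's x and y, and its rim up to 4 above or below this point; this point does not tell: look or feel for the bore.
- holder_floor (a joint): How far the black floor in the sleeve is pushed down, m: 0 untouched (floor 11 mm below the rim), 0.008 home, on a hard stop. It slides against about 8 N of friction and stays where pushed. Pressed home, the counterweight's underside is 19 mm below the rim and its foot stands 3 mm proud of it.
Things that resemble listed ones, but are neither listed nor needed, are in the scene too. Leave any black, pink or white look-alike of the part that bears slug_a_center alone.

How it is judged:
By the outcome, as a careful person would: the job done as asked, in the order asked, and still so for the second after the job is handed in, with the robot touching nothing.
It also fails if it takes over 72 s, if anything falls off the work surface, if the arm or the gripper's body presses on something with over 40 N, if the wrist force passes 120 N, or if a joint passes its speed limit or range.

## Working session

There is one attempt and no reset: what is moved stays moved. The work goes in short steps, Python scripts to look and compute and a shell command to move; the robot and the scene stay as the last step left them, time stands still between calls to the robot, and variables do not carry over. Pictures are saved under pics/ and viewed, and the job is handed in when it is done.

```bash
ls; mkdir -p pics; cat > h.py <<'E'
import numpy as np, cv2
from cell import manip
from scipy.spatial.transform import Rotation as R
def Rm(o):
    o=np.array(o,float)
    if o.shape==(3,3): return o
    if o.size==3: return R.from_euler('xyz',o).as_matrix()
    raise ValueError(o)
def px2z(p,cam,z):
    K=np.array(cam['intrinsics']);d=Rm(cam['orientation'])@np.linalg.inv(K)@np.array([p[0],p[1],1.])
    o=np.array(cam['origin'],float);return o+d*(z-o[2])/d[2]
def w2px(P,cam):
    K=np.array(cam['intrinsics']);q=K@(Rm(cam['orientation']).T@(np.array(P,float)-np.array(cam['origin'],float)));return q[:2]/q[2]
def save(img,n,crop=None,s=1):
    if crop: img=img[crop[1]:crop[3],crop[0]:crop[2]]
    if s!=1: img=cv2.resize(img,None,fx=s,fy=s,interpolation=cv2.INTER_CUBIC)
    cv2.imwrite('pics/'+n,img[:,:,::-1])
E
python3 - <<'E'
from h import *
for n in('scene','top'):
    c=manip.camera(n);save(c['img'],n+'0.png')
    print(n,c['origin'],c['orientation'],c['intrinsics'])
    for t in('slug_a_center','pan_left_floor','pan_right_floor','balance','spinner','holder_mouth'):
        print(t,[(np.round(d['xy'],1).tolist(),round(d['score'],2)) for d in manip.tip_of(t,c)])
print(manip.read_state())
E
```

```text
pics
scene [ 838.04591855 -431.00222414  845.6398261 ] [-2.51793203  0.01445792  0.63203363] [[525.04995766   0.         319.07829355]
 [  0.         525.04995766 237.90016124]
 [  0.           0.           1.        ]]
slug_a_center [([259.0, 261.8], 0.96), ([266.4, 218.9], 0.64), ([303.9, 241.4], 0.56)]
pan_left_floor [([397.9, 217.0], 0.57)]
pan_right_floor [([347.6, 314.6], 0.82)]
balance [([372.9, 291.2], 0.58)]
spinner [([407.0, 164.7], 0.7)]
holder_mouth [([409.7, 145.4], 0.76)]
top [ 4.32999903e+02 -9.79323995e-01  9.98982714e+02] [-3.03099957 -0.0101772  -1.59104083] [[440.74663797   0.         323.90531188]
 [  0.         440.74663797 244.53146493]
 [  0.           0.           1.        ]]
slug_a_center [([311.3, 281.8], 0.85), ([272.9, 275.9], 0.78), ([354.5, 295.4], 0.53)]
pan_left_floor []
pan_right_floor [([365.7, 193.8], 0.69), ([178.0, 260.1], 0.25)]
balance [([309.1, 214.1], 0.77)]
spinner [([179.6, 261.8], 0.6)]
holder_mouth [([169.2, 255.6], 0.98)]
{'clock': 0.7, 'joints': array([-1.38661539e+00,  2.99896339e-01,  1.52100815e+00, -1.05510087e-05,
        1.32070395e+00, -6.65948106e-02]), 'qd': array([-1.24180633e-03,  3.54169111e-05,  1.57612516e-03, -3.07415045e-04,
        1.83629892e-03, -3.09700150e-04]), 'effort': array([-4.73127657e-03, -5.31580353e+01, -3.52882290e+01,  7.06980284e-02,
        2.13774451e-02, -7.49760557e-05]), 'eef_pos': array([ 136.48040947, -532.7829269 ,  227.44413782]), 'eef_rot': array([-1.57081276e+00, -9.14939468e-06, -2.89081430e+00]), 'wrist_force': array([0.9614672 , 0.32262897, 0.70494366]), 'moment': array([-0.00463471, -0.02389044,  0.02959314]), 'finger_gap': 93.98810016944844}
```

View pics/scene0.png

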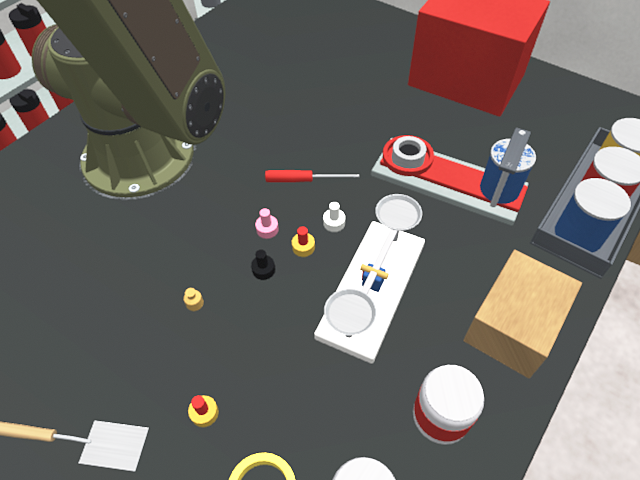

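View pics/top0.png

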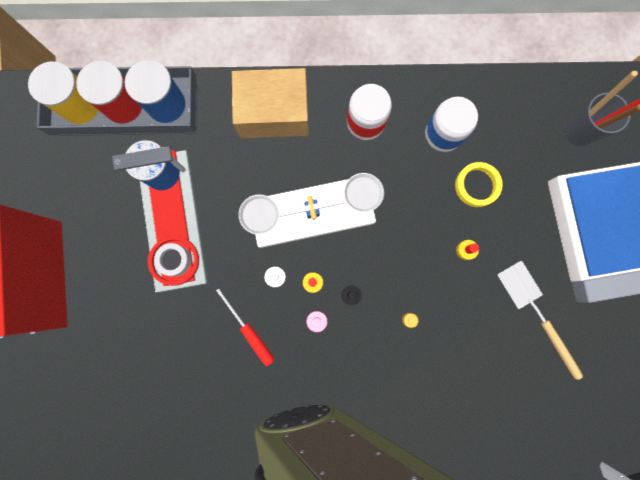

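Candidates for the counterweights, with scene and top pixels:
- Yellow foot with red knob: scene (303,241) / top (313,282), and scene (203,408) / top (468,249).
- Look-alikes: black at scene (263,265), pink at (266,223), white at (334,217), and a small brass weight at (193,299).

By the description, the two yellow feet with red knobs are the ones wanted. I'll check them in a crop and measure.

```bash
python3 - <<'E'
from h import *
c=manip.camera('scene');t=manip.camera('top')
a=cv2.resize(c['img'][195:285,235:355],(480,360));b=cv2.resize(c['img'][380:440,165:245],(480,360))
d=cv2.resize(t['img'][255:315,260:340],(400,300));e=cv2.resize(t['img'][220:280,430:510],(400,300))
save(np.vstack([np.hstack([a[:,:400],b[:,:400]]),np.hstack([d,e])])[:600],'crop1.png')
def red(im,box):
    x0,y0,x1,y1=box;s=cv2.cvtColor(im[y0:y1,x0:x1],cv2.COLOR_RGB2HSV)
    r=((s[...,0]<10)|(s[...,0]>170))&(s[...,1]>150)&(s[...,2]>60)
    y=(s[...,0]>15)&(s[...,0]<40)&(s[...,1]>130)&(s[...,2]>60)
    f=lambda m:(np.nonzero(m)[1].mean()+x0,np.nonzero(m)[0].mean()+y0,m.sum())
    u=r|y
    yy,xx=np.nonzero(u)
    return f(r),f(y),f(u),(xx.min()+x0,xx.max()+x0,yy.min()+y0,yy.max()+y0)
for nm,sb,tb in(('near',(288,222,320,260),(300,268,328,296)),('far',(185,390,222,430),(450,232,486,266))):
    for cam,bx in((c,sb),(t,tb)):
        r,y,u,bb=red(cam['img'],bx); print(nm,np.round(r,1),np.round(y,1),bb,'red z41',px2z(r,cam,41).round(1),'yellow z20',px2z(y,cam,20).round(1))
for cam in(c,t):
  for n in('pan_left_floor','pan_right_floor','slug_a_center'):
    for m in manip.masks_of(n,cam):
        yy,xx=np.nonzero(m['pixels']);(ctr,ax,an)=cv2.fitEllipse(cv2.convexHull(np.c_[xx,yy].astype(np.int32)))
        print(n,round(m['score'],2),np.round(m['xy'],1),'ell',np.round(ctr,1),np.round(ax,1),px2z(ctr,cam,106 if 'pan' in n else 20).round(1))
E
```

```text
near [302.3 235.  168. ] [303.1 245.9 345. ] (np.int64(291), np.int64(314), np.int64(226), np.int64(256)) red z41 [456.8  16.1  41. ] yellow z20 [463.8   8.2  20. ]
near [312.2 281.8  51. ] [312.5 282.1 277. ] (np.int64(303), np.int64(322), np.int64(272), np.int64(292)) red z41 [458.5  14.   41. ] yellow z20 [458.2  13.9  20. ]
far [199.1 404.6 229. ] [204.1 412.9 519. ] (np.int64(188), np.int64(218), np.int64(395), np.int64(426)) red z41 [ 523.3 -334.    41. ] yellow z20 [ 530.6 -336.4   20. ]
far [472.  248.1  95. ] [465.4 250.1 260. ] (np.int64(456), np.int64(478), np.int64(239), np.int64(259)) red z41 [ 525.  -337.3   41. ] yellow z20 [ 522.9 -329.7   20. ]
pan_left_floor 0.71 [401.8 211.3] ell [398.9 211.7] [36.  46.5] [597.3 122.4 106. ]
pan_right_floor 0.73 [204.1 412.8] ell [203.2 410. ] [28.9 31.7] [ 558.8 -344.   106. ]
pan_right_floor 0.65 [348.7 311.2] ell [350.4 311. ] [46.6 53.1] [639.  -93.7 106. ]
slug_a_center 0.96 [332.5 219.7] ell [334.4 217.4] [21.6 28.6] [472.5  99.6  20. ]
slug_a_center 0.82 [262.4 266.2] ell [263. 265.] [22.7 30.2] [429.  -70.3  20. ]
slug_a_center 0.81 [302.9 245.5] ell [303.4 241.5] [23.1 30.2] [457.9  16.7  20. ]
slug_a_center 0.75 [376.4 283.3] ell [369.9 286.3] [ 77.3 205.2] [616.3   7.6  20. ]
slug_a_center 0.65 [266.6 228.4] ell [266.7 223.8] [22.4 30.6] [372.9   8.6  20. ]
pan_left_floor 0.74 [256.5 212.8] ell [258.3 214.3] [40.3 40.4] [596.9 121.3 106. ]
pan_right_floor 0.71 [467.8 251.4] ell [466.9 249.5] [18.5 21.3] [ 516.1 -304.   106. ]
pan_right_floor 0.63 [364.5 193.1] ell [363.3 192. ] [38.2 39.7] [639.7 -95.7 106. ]
slug_a_center 0.88 [273.9 278.8] ell [274.2 276.8] [18.3 18.6] [471.8  98.3  20. ]
slug_a_center 0.85 [314.4 320.7] ell [315.9 321.4] [19.4 19.9] [372.4   7.9  20. ]
slug_a_center 0.84 [350.7 293.3] ell [351.1 295.3] [17.6 18.9] [427.5 -71.   20. ]
slug_a_center 0.52 [309.7 278.6] ell [312.2 282.1] [18.9 19.6] [458.3  14.5  20. ]
```

View pics/crop1.png

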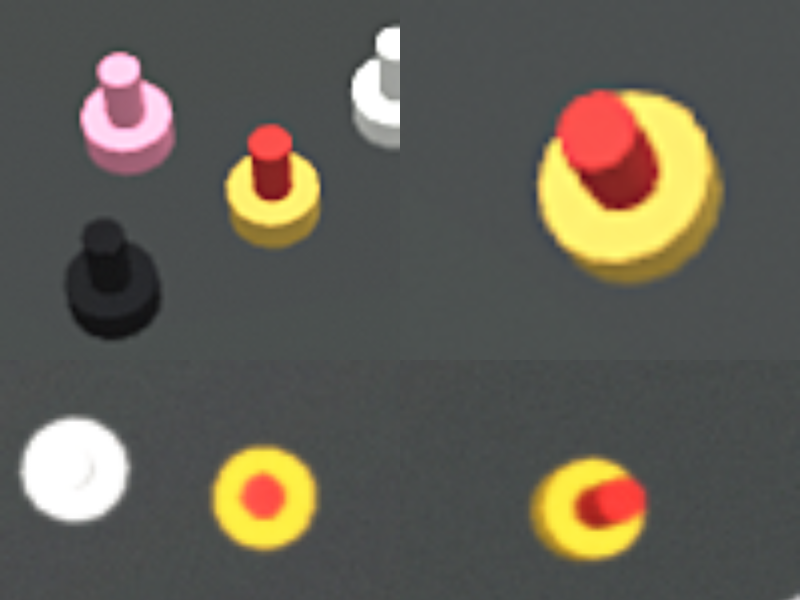

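The scene crop shows both targets: yellow feet with red knobs at scene (303,241) and (203,408). I'll refine their poses, the pans and the sleeve by fitting outlines.

```bash
cat >> h.py <<'E'
from scipy.optimize import minimize
def slugmask(cam,box):
    x0,y0,x1,y1=box;m=np.zeros((480,640),bool);s=cv2.cvtColor(cam['img'],cv2.COLOR_RGB2HSV)
    H,S,V=s[...,0],s[...,1],s[...,2]
    k=((H<42)|(H>170))&(S>130)&(V>50)
    m[y0:y1,x0:x1]=k[y0:y1,x0:x1];return m
def render(cam,x,y,zb):
    a=np.linspace(0,2*np.pi,60);m=np.zeros((480*4,640*4),np.uint8)
    for r,za,zc in((22,0,22),(10,22,58)):
        P=[w2px((x+r*np.cos(q),y+r*np.sin(q),zb+z),cam) for z in(za,zc) for q in a]
        cv2.fillConvexPoly(m,cv2.convexHull(np.round(np.array(P)*4+1.5).astype(np.int32)),1)
    return cv2.resize(m.astype(np.float32),(640,480),interpolation=cv2.INTER_AREA)
def fitslug(obs,x,y,zb,free_z=False):
    f=lambda p:sum(np.abs(render(c,p[0],p[1],p[2] if free_z else zb)-m).sum() for c,m in obs)
    r=minimize(f,[x,y]+([zb] if free_z else []),method='Nelder-Mead',options=dict(initial_simplex=np.array([x,y]+([zb] if free_z else []))+np.vstack([np.zeros(2+free_z),4*np.eye(2+free_z)]),xatol=.1,fatol=.2))
    return r.x,r.fun
def go(P):
    s=manip.read_state();d=Rm(s['eef_rot']).T@(np.array(P,float)-s['eef_pos']);return d.round(1)
E
python3 - <<'E'
from h import *
c=manip.camera('scene');t=manip.camera('top')
for nm,sb,tb,g in(('near',(286,220,322,262),(298,266,330,298),(458,14)),('far',(183,388,224,432),(448,230,488,268),(524,-333))):
    ms,mt=slugmask(c,sb),slugmask(t,tb)
    for o in([(c,ms)],[(t,mt)],[(c,ms),(t,mt)]): print(nm,fitslug(o,*g,0))
for p in((597,122),(639.5,-94.7)): print(w2px((*p,100),c),w2px((*p,100),t))
save(c['img'],'hold_s.png',(340,110,480,215),5)
save(t['img'],'hold_t.png',(130,220,210,290),7)
print([px2z(w2px((0,0,0),t),t,64)], px2z((171,260),t,64), px2z((409,148),c,64))
print(go((524,-333,130)))
E
```

```text
near (array([456.66308594,  16.55761719]), np.float64(30.0))
near (array([458.16929054,  13.74895096]), np.float64(21.625))
near (array([457.66819763,  15.13692474]), np.float64(73.25))
far (array([ 523.20540009, -333.7320123 ]), np.float64(34.25))
far (array([ 524.78947449, -336.67063141]), np.float64(17.75))
far (array([ 523.52720642, -334.07571411]), np.float64(91.0625))
[398.32397472 213.80262403] [258.31733696 214.78373231]
[350.17928031 313.4120222 ] [362.51865058 192.75341386]
[array([ 2.77402135e+01, -6.27405608e-02,  6.40000000e+01])] [509.84167404 311.99481218  64.        ] [512.67787296 311.53549113  64.        ]
[-425.    97.5  -97.4]
```

View pics/hold_s.png

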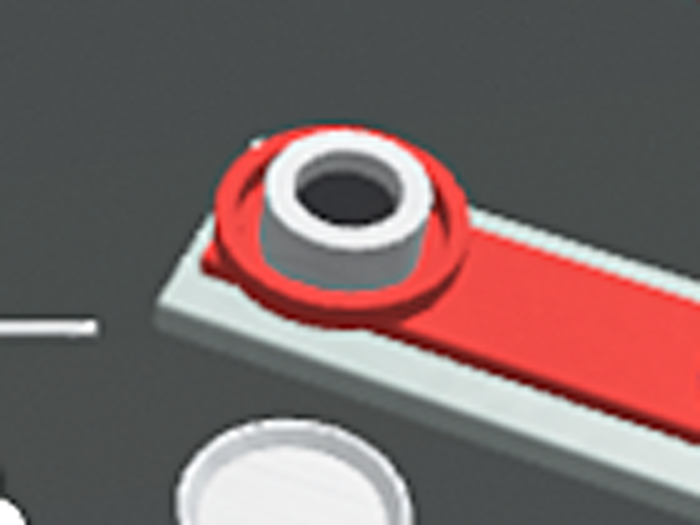

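View pics/hold_t.png

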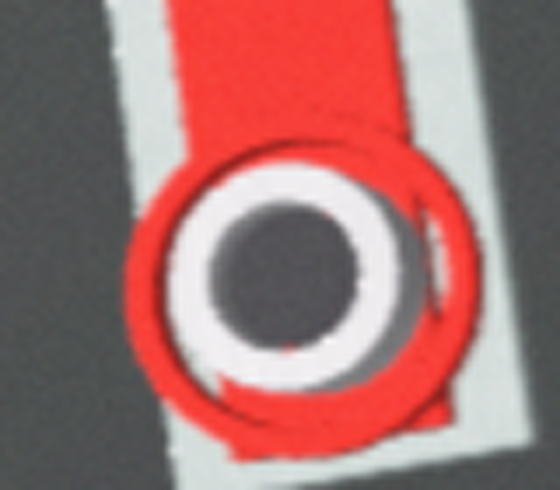

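The bright sleeve rim is centred near scene (410,148) and top (170,260), which puts it at about (511,312). Next I move above the far slug.

```bash
python3 -m jog '[-425,97,-97,0,0,0,-425,97,-97,0,0,0,-425,97,-97,0,0,0,-425,97,-97,0,0,0,-425,97,-97,0,0,0,-425,97,-97,0,0,0,-425,97,-97,0,0,0,-425,97,-97,0,0,0,-425,97,-97,0,0,0,-425,97,-97,0,0,0]' 60 25; python3 -m jog '[0,0,0,0,0,0,0,0,0,0,0,0]'; python3 -c "
from h import *
print(go((523.8,-334.8,100)),go((523.8,-334.8,47)))
c=manip.camera('scene');save(c['img'],'a1.png')"
```

```text
clock: 2.03
eef_pos: [499.9, -345.4, 136.6]
eef_rot: [-1.571, 0.0, -2.891]
wrist_force: [-0.8, -0.6, 0.0]
finger_gap: 59.7
clock: 2.2
eef_pos: [499.2, -345.3, 136.0]
eef_rot: [-1.572, -0.001, -2.888]
wrist_force: [0.5, 0.2, 0.7]
finger_gap: 59.9
[-26.5  35.9  -4. ] [-26.6  88.9  -3.9]
```

View pics/a1.png

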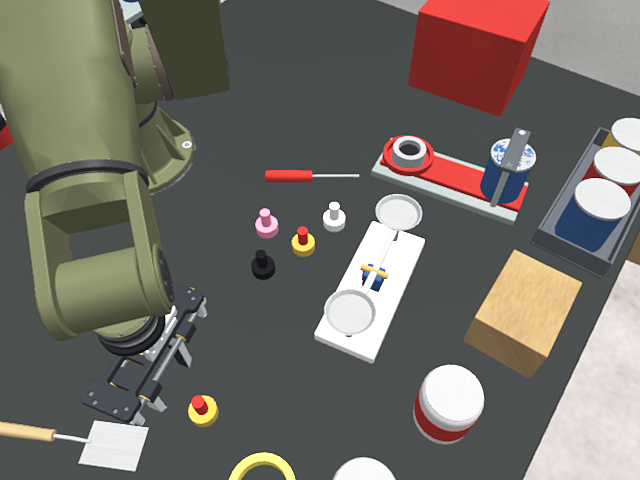

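The slug stands untouched at (203,408), with the gripper up and to its left. I'll go over it and down.

```bash
python3 -m jog '[-13,10,-2,0,0,0,-26,20,-4,0,0,0,-26.5,38,-4,0,0,0,-26.5,60,-4,0,0,0,-26.5,78,-4,0,0,0,-26.5,86,-4,0,0,0,-26.5,89,-4,0,0,0,-26.5,89,-4,0,0,0]' 60 25;  python3 -c "
from h import *
c=manip.camera('scene');save(c['img'],'a2.png',(100,330,300,480),4)
print(go((523.8,-334.8,47)))"
```

```text
clock: 2.92
eef_pos: [522.3, -336.9, 48.3]
eef_rot: [-1.571, -0.0, -2.892]
wrist_force: [0.6, 0.3, 0.1]
finger_gap: 59.9
[-1.6  2.  -1.9]
```

View pics/a2.png

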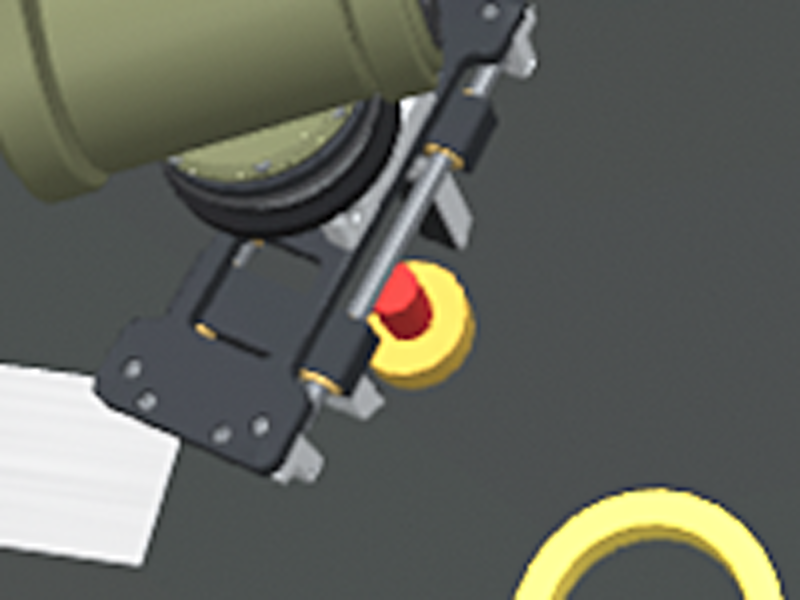

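The knob at (200,402) sits between the jaws. I close on it.

```bash
python3 -m jog '[-1.5,1,0,0,0,0,-1.5,1,0,0,0,0,-1.5,1,0,0,0,0,-1.5,1,0,0,0,0,-1.5,1,0,0,0,0,-1.5,1,0,0,0,0,-1.5,1,0,0,0,0]' 15 25;python3 -m jog '[0,-10,0,0,0,0,0,-40,0,0,0,0,0,-80,0,0,0,0,0,-115,0,0,0,0,0,-120,0,0,0,0,0,-120,0,0,0,0,0,-120,0,0,0,0]'; python3 -c "
from h import *
s=manip.read_state();print(s['wrist_force'],s['finger_gap'])
print(go((639.6,-94.7,175)))
c=manip.camera('scene');t=manip.camera('top');save(c['img'],'a3.png');save(t['img'],'a3t.png')"
```

```text
clock: 3.55
eef_pos: [524.3, -335.8, 47.0]
eef_rot: [-1.571, -0.0, -2.891]
wrist_force: [-0.2, 0.4, 0.9]
finger_gap: 19.8
clock: 4.13
eef_pos: [523.8, -335.5, 165.8]
eef_rot: [-1.572, -0.001, -2.891]
wrist_force: [-0.7, -0.1, -4.5]
finger_gap: 19.4
[-0.71445448 -0.08385325 -4.53673802] 19.442756468780146
[-171.9   -9.1 -204.6]
```

View pics/a3.png

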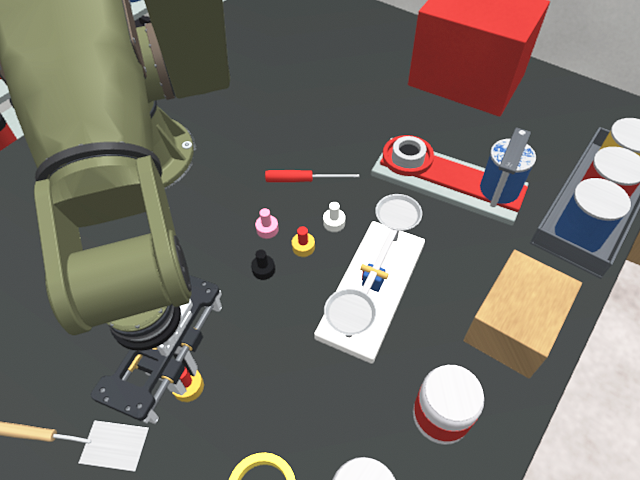

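The slug is held and lifted, weighing about 4.5 N at the wrist. I carry it above the right pan.

```bash
python3 -m jog '[-20,-3,-24,0,0,0,-46,-6,-55,0,0,0,-72,-9,-86,0,0,0,-98,-9,-117,0,0,0,-124,-9,-148,0,0,0,-150,-9,-178,0,0,0,-166,-9,-197,0,0,0,-172,-9,-204.5,0,0,0,-172,-9,-204.5,0,0,0,-172,-9,-204.5,0,0,0]';python3 -m jog '[0,0,0,0,0,0,0,0,0,0,0,0]'; python3 -c "
from h import *
s=manip.read_state();print(s['wrist_force'],s['finger_gap'])
print(go((639.6,-94.7,150)))
c=manip.camera('scene');t=manip.camera('top');save(c['img'],'a4.png',(250,180,450,330),4);save(t['img'],'a4t.png',(280,120,440,240),5)"
```

```text
clock: 5.07
eef_pos: [639.6, -95.4, 174.5]
eef_rot: [-1.571, -0.002, -2.89]
wrist_force: [1.2, -0.1, -5.1]
finger_gap: 19.2
clock: 5.23
eef_pos: [639.6, -96.5, 175.6]
eef_rot: [-1.571, -0.001, -2.893]
wrist_force: [-0.4, -0.6, -3.1]
finger_gap: 19.1
[-0.43745019 -0.64216028 -3.12822698] 19.129083035229595
[-0.4 25.6 -1.8]
```

View pics/a4.png

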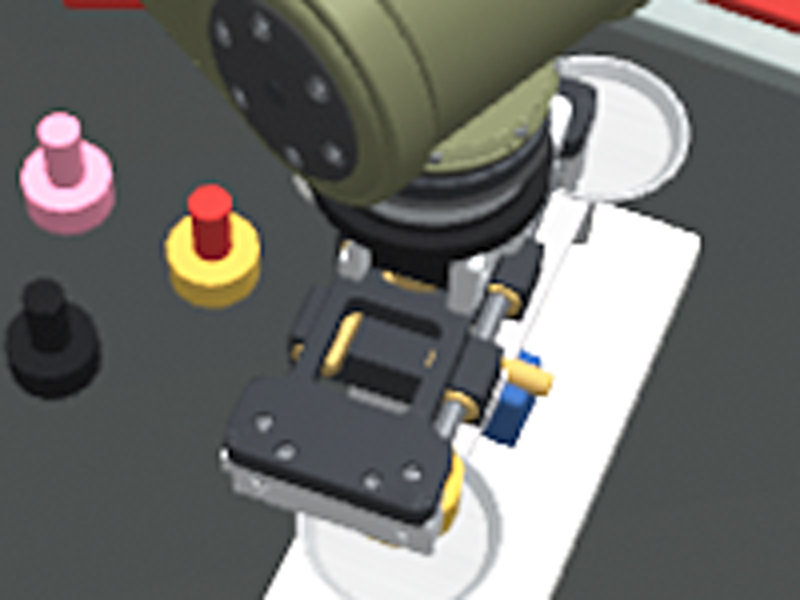

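View pics/a4t.png

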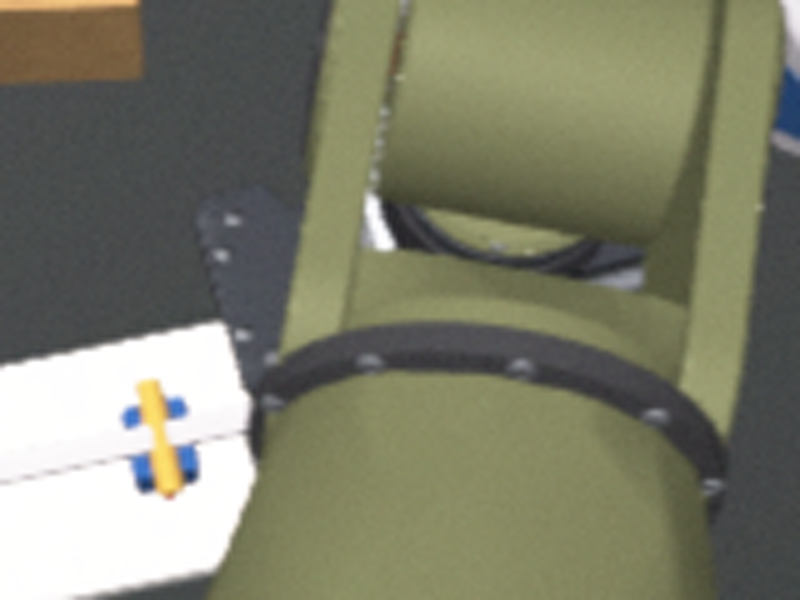

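The slug hangs over the right pan, seen in the crop at about scene (360,310), and the other pan is clear. I lower it gently.

```bash
python3 -m jog '[0,10,-1.5,0,0,0,0,18,-1.5,0,0,0,0,24,-1.5,0,0,0,0,28,-1.5,0,0,0,0,31,-1.5,0,0,0,0,34,-1.5,0,0,0,0,36,-1.5,0,0,0,0,38,-1.5,0,0,0,0,38,-1.5,0,0,0,0,38,-1.5,0,0,0]'; python3 -m jog '[0,0,0,0,0,0,0,0,0,0,0,0,0,0,0,0,0,0]'; python3 -c "
from h import *
c=manip.camera('scene');save(c['img'],'a5.png',(250,180,450,330),4)"
```

```text
clock: 6.17
eef_pos: [639.8, -93.6, 138.2]
eef_rot: [-1.571, 0.0, -2.891]
wrist_force: [-1.6, 0.7, -1.2]
finger_gap: 19.4
clock: 6.42
eef_pos: [639.8, -93.6, 138.1]
eef_rot: [-1.571, 0.0, -2.891]
wrist_force: [-1.7, 0.5, -1.0]
finger_gap: 19.6
```

View pics/a5.png

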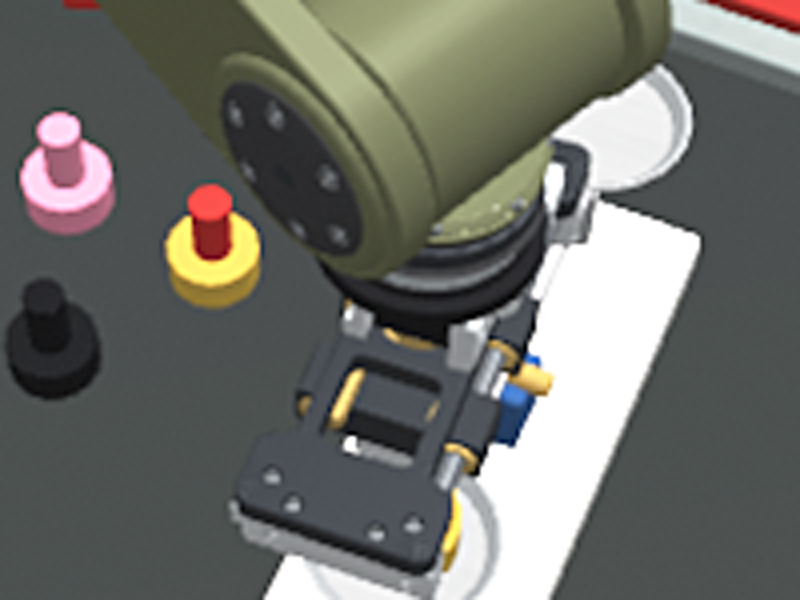

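```bash
python3 -m jog '[0,2,0,0,0,0,0,2,0,0,0,0,0,2,0,0,0,0,0,2,0,0,0,0,0,2,0,0,0,0]' 45 ; python3 -m jog '[0,-8,0,0,0,0,0,-30,0,0,0,0,0,-60,0,0,0,0,0,-70,0,0,0,0,0,-70,0,0,0,0]'; python3 -c "
from h import *
c=manip.camera('scene');save(c['img'],'a6.png',(250,180,450,330),4);print(go((457.7,15,180)))"
```

```text
clock: 6.88
eef_pos: [639.9, -93.7, 136.1]
eef_rot: [-1.571, 0.0, -2.891]
wrist_force: [-0.4, -1.1, -0.9]
finger_gap: 44.6
clock: 7.3
eef_pos: [640.8, -93.8, 209.4]
eef_rot: [-1.568, 0.005, -2.891]
wrist_force: [-0.6, -0.3, 0.3]
finger_gap: 45.2
[ 149.8   26.5 -150.6]
```

View pics/a6.png

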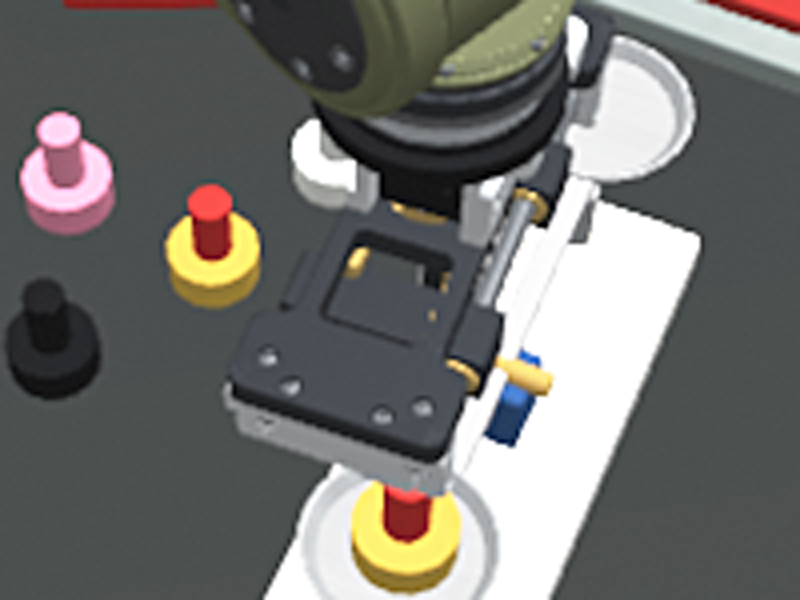

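The slug stands at (352,312) in the right pan, and the left pan has risen. On to the near slug.

```bash
python3 -m jog '[25,5,-25,0,0,0,50,10,-50,0,0,0,75,20,-75,0,0,0,100,35,-100,0,0,0,125,55,-125,0,0,0,144,75,-144,0,0,0,150,88,-150.5,0,0,0,150,95,-150.5,0,0,0,150,96,-150.5,0,0,0]' 60;python3 -m jog '[0,0,0,0,0,0,0,0,0,0,0,0]'; python3 -c "
from h import *
print(go((457.7,15,47)))"
```

```text
clock: 8.1
eef_pos: [456.4, 15.0, 108.3]
eef_rot: [-1.572, -0.003, -2.89]
wrist_force: [0.7, -0.6, 0.2]
finger_gap: 59.9
clock: 8.27
eef_pos: [458.0, 14.5, 110.2]
eef_rot: [-1.571, 0.0, -2.891]
wrist_force: [0.7, -0.4, 0.3]
finger_gap: 59.9
[ 0.2 63.2 -0.6]
```

```bash
python3 -m jog '[0,15,0,0,0,0,0,35,0,0,0,0,0,50,0,0,0,0,0,59,0,0,0,0,0,63,0,0,0,0,0,63,0,0,0,0]' 60; python3 -c "
from h import *
c=manip.camera('scene');save(c['img'],'a7.png',(200,170,400,320),4)"
```

```text
clock: 8.77
eef_pos: [457.3, 14.7, 46.7]
eef_rot: [-1.571, -0.001, -2.891]
wrist_force: [0.8, -0.7, -0.5]
finger_gap: 59.9
```

View pics/a7.png

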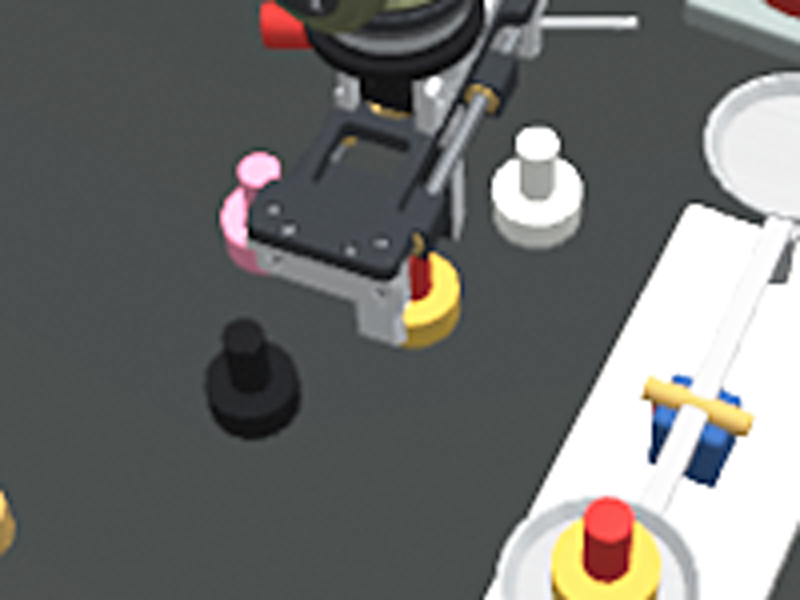

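The jaws straddle the knob at (305,236). I grip and lift.

```bash
python3 -m jog '[0,0,0,0,0,0,0,0,0,0,0,0,0,0,0,0,0,0,0,0,0,0,0,0,0,0,0,0,0,0,0,0,0,0,0,0]' 15 25;python3 -m jog '[0,-10,0,0,0,0,0,-40,0,0,0,0,0,-80,0,0,0,0,0,-120,0,0,0,0,0,-150,0,0,0,0,0,-155,0,0,0,0,0,-155,0,0,0,0,0,-155,0,0,0,0,0,-155,0,0,0,0]'; python3 -c "
from h import *
s=manip.read_state();print(s['wrist_force'],s['finger_gap'])
print(go((597.1,122,190)))
c=manip.camera('scene');t=manip.camera('top');save(c['img'],'a8.png')
mt=slugmask(c,(330,285,372,335));print(fitslug([(c,mt)],640,-94,88,True),fitslug([(c,mt)],640,-94,88))
"
```

```text
clock: 9.32
eef_pos: [457.2, 14.9, 47.1]
eef_rot: [-1.571, 0.0, -2.891]
wrist_force: [-0.1, 0.9, -0.3]
finger_gap: 23.4
clock: 10.07
eef_pos: [456.3, 15.0, 200.3]
eef_rot: [-1.572, -0.003, -2.891]
wrist_force: [-0.8, -0.7, -1.9]
finger_gap: 19.4
[-0.75183308 -0.65620519 -1.91095416] 19.437537559526746
[-163.     9.8  -68.7]
(array([625.26139776, -68.91089946,  34.31586051]), np.float64(24.1875)) (array([639.28710938, -92.14160156]), np.float64(102.0625))
```

View pics/a8.png

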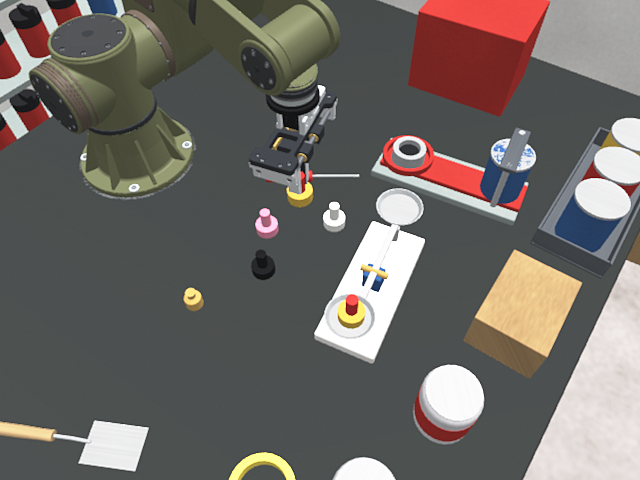

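The lighter-feeling slug (about 2 N at the wrist) is held at (300,190). I carry it above the raised left pan.

```bash
python3 -m jog '[-20,2,-9,0,0,0,-50,4,-21,0,0,0,-83,6,-35,0,0,0,-116,8,-49,0,0,0,-145,9,-61,0,0,0,-160,10,-68,0,0,0,-163,10,-68.5,0,0,0,-163,10,-68.5,0,0,0,-163,10,-68.5,0,0,0]';python3 -m jog '[0,0,0,0,0,0,0,0,0,0,0,0]'; python3 -c "
from h import *
s=manip.read_state();print(s['wrist_force'],s['finger_gap'])
print(go((597.1,122,165)))
c=manip.camera('scene');t=manip.camera('top');save(c['img'],'a9.png',(290,130,490,280),4);save(t['img'],'a9t.png',(200,140,360,260),5)"
```

```text
clock: 10.92
eef_pos: [597.4, 121.3, 191.0]
eef_rot: [-1.571, -0.002, -2.891]
wrist_force: [-0.8, 0.2, -1.7]
finger_gap: 19.6
clock: 11.08
eef_pos: [597.6, 121.1, 192.2]
eef_rot: [-1.571, 0.0, -2.891]
wrist_force: [-0.1, -0.2, -2.8]
finger_gap: 19.6
[-0.06135313 -0.24196243 -2.84609121] 19.62283667662031
[ 0.3 27.2 -1. ]
```

View pics/a9.png

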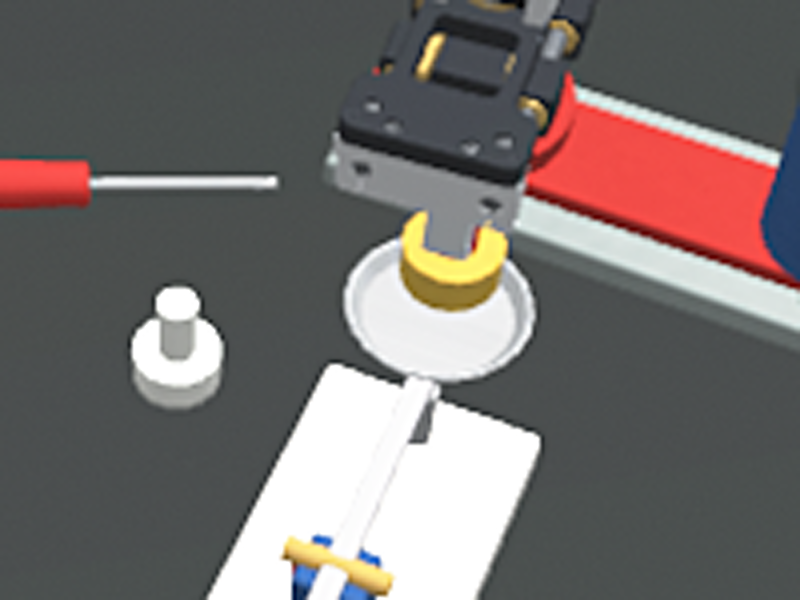

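View pics/a9t.png

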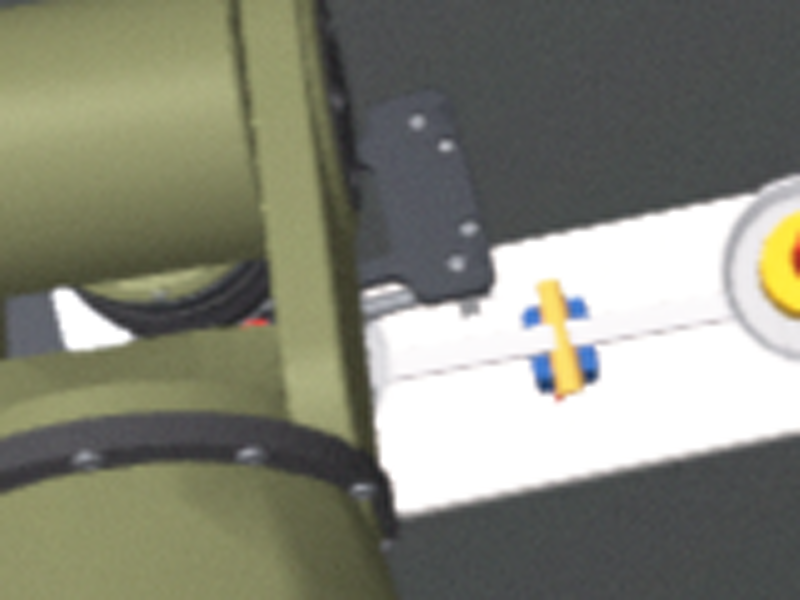

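Held over the left pan, clear at scene (400,205). I lower it, expecting contact at a TCP height of about 162.

```bash
python3 -m jog '[0,8,-1,0,0,0,0,16,-1,0,0,0,0,22,-1,0,0,0,0,26,-1,0,0,0,0,29,-1,0,0,0,0,32,-1,0,0,0,0,35,-1,0,0,0,0,36,-1,0,0,0,0,36,-1,0,0,0,0,36,-1,0,0,0]'; python3 -m jog '[0,0,0,0,0,0,0,0,0,0,0,0,0,0,0,0,0,0]'; python3 -c "
from h import *
c=manip.camera('scene');save(c['img'],'b1.png',(290,130,490,280),4)"
```

```text
clock: 12.02
eef_pos: [597.8, 122.7, 156.2]
eef_rot: [-1.571, 0.0, -2.891]
wrist_force: [-1.6, -0.3, 0.3]
finger_gap: 19.8
clock: 12.27
eef_pos: [597.8, 122.7, 156.1]
eef_rot: [-1.571, 0.0, -2.891]
wrist_force: [-1.0, -0.3, -0.8]
finger_gap: 19.2
```

View pics/b1.png

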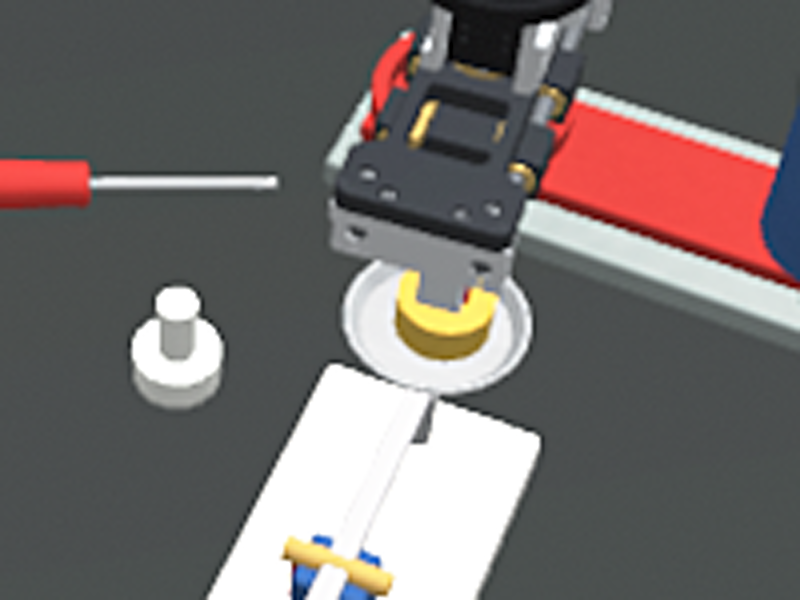

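Standing in the pan at (401,212). I release and back off straight up.

```bash
python3 -m jog '[0,0,0,0,0,0,0,0,0,0,0,0,0,0,0,0,0,0,0,0,0,0,0,0,0,0,0,0,0,0]' 45 ; python3 -m jog '[0,-8,0,0,0,0,0,-30,0,0,0,0,0,-60,0,0,0,0,0,-90,0,0,0,0,30,-120,0,0,0,0,70,-140,0,0,0,0,110,-140,0,0,0,0,150,-140,0,0,0,0,150,-140,0,0,0,0,150,-140,0,0,0,0]'; python3 -m jog '[0,0,0,0,0,0,0,0,0,0,0,0,0,0,0,0,0,0,0,0,0,0,0,0]';python3 -c "
from h import *
c=manip.camera('scene');t=manip.camera('top');save(c['img'],'b2.png');save(t['img'],'b2t.png')"
```

```text
clock: 12.73
eef_pos: [597.8, 122.7, 156.0]
eef_rot: [-1.571, 0.0, -2.891]
wrist_force: [0.7, -0.9, -1.7]
finger_gap: 44.6
clock: 13.57
eef_pos: [451.5, 85.3, 297.5]
eef_rot: [-1.57, 0.003, -2.891]
wrist_force: [0.4, 0.0, -0.4]
finger_gap: 44.6
clock: 13.9
eef_pos: [453.1, 85.6, 295.6]
eef_rot: [-1.571, -0.001, -2.891]
wrist_force: [0.4, 0.1, -1.1]
finger_gap: 45.2
```

View pics/b2.png

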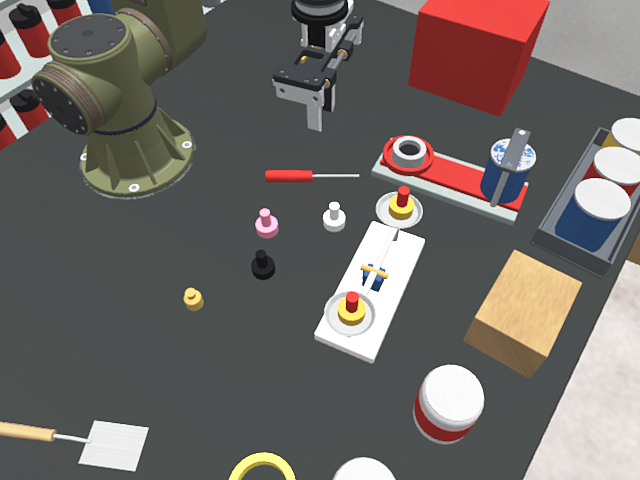

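View pics/b2t.png

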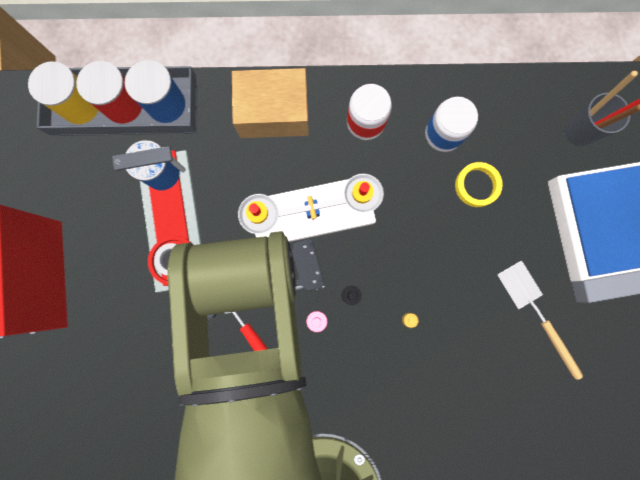

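Both slugs stand on their pans, right at scene (351,308) and left at (401,203). I let the beam settle and measure it.

```bash
python3 -m jog '[0,0,0,0,0,0,0,0,0,0,0,0,0,0,0,0,0,0,0,0,0,0,0,0,0,0,0,0,0,0,0,0,0,0,0,0,0,0,0,0,0,0,0,0,0,0,0,0,0,0,0,0,0,0]' >/dev/null; python3 -c "
from h import *
c=manip.camera('scene');t=manip.camera('top')
for cam in(c,t):
  for n in('pan_left_floor','pan_right_floor'):
    for m in manip.masks_of(n,cam):
        yy,xx=np.nonzero(m['pixels']);(ctr,ax,an)=cv2.fitEllipse(cv2.convexHull(np.c_[xx,yy].astype(np.int32)))
        print(n,round(m['score'],2),'ell',np.round(ctr,1),np.round(ax,1))
for nm,sb,tb,g in(('R',(332,285,372,335),(346,172,382,208),(640,-94)),('L',(380,180,420,225),(240,198,276,230),(597,122))):
    ms,mt=slugmask(c,sb),slugmask(t,tb)
    for o in([(c,ms),(t,mt)],): print(nm,*fitslug(o,*g,100,True))
    for z in(88,92,96,100,104,108): print(z,fitslug([(c,ms)],*g,z),fitslug([(t,mt)],*g,z))
save(np.hstack([cv2.resize(c['img'][280:350,310:390],(400,350)),cv2.resize(c['img'][175:245,360:440],(400,350))]),'b3.png')
"
```

```text
pan_left_floor 0.83 ell [399.3 209.4] [36.1 46.9]
pan_left_floor 0.55 ell [459.2 169.8] [119.5 163.1]
pan_right_floor 0.91 ell [350.3 312.8] [46.7 52. ]
pan_left_floor 0.79 ell [257.6 213.9] [40.4 41.3]
pan_right_floor 0.74 ell [362.6 192.7] [38.4 39.6]
R [639.09977572 -92.50953827  93.40885194] 160.0625
88 (array([637.46972656, -88.77685547]), np.float64(83.3125)) (array([641.85863113, -94.23723602]), np.float64(56.1875))
92 (array([637.67382812, -90.05859375]), np.float64(92.1875)) (array([640.45993805, -94.18327332]), np.float64(59.9375))
96 (array([639.49981689, -91.21578979]), np.float64(99.0625)) (array([640.32879639, -93.82022095]), np.float64(63.5625))
100 (array([640.06367826, -94.02168584]), np.float64(108.375)) (array([639.29711914, -93.31774902]), np.float64(66.875))
104 (array([641.17871094, -95.37353516]), np.float64(117.875)) (array([638.95703125, -93.2421875 ]), np.float64(71.5))
108 (array([642.52520752, -97.1829834 ]), np.float64(125.25)) (array([636.66352844, -93.18917084]), np.float64(74.1875))
L [598.63101549 123.74877084 106.82485677] 144.25
88 (array([591.47387695, 139.86352539]), np.float64(45.9375)) (array([603.28515625, 125.72070312]), np.float64(45.4375))
92 (array([592.84179688, 136.45898438]), np.float64(51.9375)) (array([603.67987823, 125.60663223]), np.float64(49.875))
96 (array([593.90753174, 134.20401001]), np.float64(57.75)) (array([601.49273682, 125.03311157]), np.float64(52.625))
100 (array([595.07616425, 130.68852234]), np.float64(64.6875)) (array([601.26657104, 124.152771  ]), np.float64(56.125))
104 (array([596.68864834, 127.81483203]), np.float64(71.875)) (array([600.46580744, 124.63238239]), np.float64(60.5625))
108 (array([597.640625 , 125.3515625]), np.float64(80.125)) (array([600.60351562, 122.62890625]), np.float64(63.75))
```

View pics/b3.png

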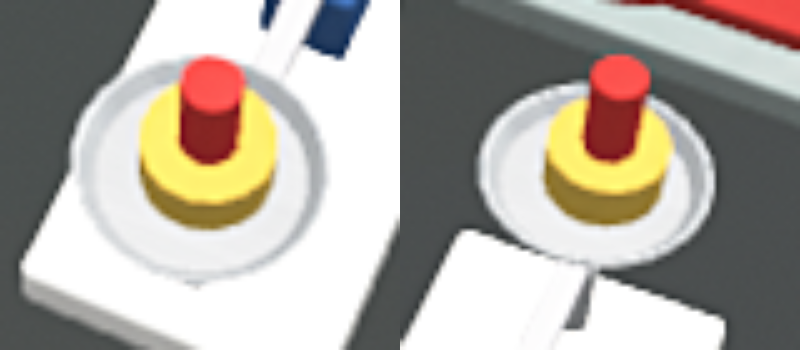

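The right pan has dropped by about 6 mm: its slug base is at z≈94 and the left one's at z≈106. The pan ellipses moved +1.8 and −2.3 px from level, and the wrist weights agree, so the right slug is the heavier one. I go back to it.

```bash
python3 -c "
from h import *
print(go((639.8,-93.6,215)))"
```

```text
[-137.   81.  220.]
```

```bash
python3 -m jog '[-18,10,30,0,0,0,-37,20,60,0,0,0,-56,30,90,0,0,0,-75,40,120,0,0,0,-94,50,150,0,0,0,-112,60,180,0,0,0,-127,70,205,0,0,0,-137,81,220,0,0,0,-137,81,220,0,0,0,-137,81,220,0,0,0]' 50;python3 -m jog '[0,0,0,0,0,0,0,0,0,0,0,0]'; python3 -c "
from h import *
print(go((639.8,-93.6,141)))
c=manip.camera('scene');save(c['img'],'b4.png',(250,180,450,330),4)
t=manip.camera('top')
from h import *
# sleeve rim white in both
for cam,bx in((c,(385,128,432,172)),(t,(150,240,192,282))):
    x0,y0,x1,y1=bx;s=cv2.cvtColor(cam['img'][y0:y1,x0:x1],cv2.COLOR_RGB2HSV)
    m=((s[...,1]<40)&(s[...,2]>190)).astype(np.uint8)
    n,l,st,ce=cv2.connectedComponentsWithStats(m);k=1+st[1:,4].argmax();mm=(l==k).astype(np.uint8)
    cs,h=cv2.findContours(mm,cv2.RETR_CCOMP,cv2.CHAIN_APPROX_NONE)
    for q in cs:
        if len(q)>20:
            e=cv2.fitEllipse(q);print(np.round(np.array(e[0])+[x0,y0],2),np.round(e[1],1),px2z(np.array(e[0])+[x0,y0],cam,64).round(1))
"
```

```text
clock: 15.88
eef_pos: [639.6, -94.0, 213.8]
eef_rot: [-1.572, -0.002, -2.892]
wrist_force: [0.0, -0.1, 0.3]
finger_gap: 49.7
clock: 16.05
eef_pos: [639.6, -92.9, 216.0]
eef_rot: [-1.57, 0.001, -2.89]
wrist_force: [0.2, 0.2, -0.1]
finger_gap: 50.1
[ 0.1 75.   0.7]
[416.88 153.42] [ 8.2 20.1] [533.9 307.3  64. ]
[169.84 259.3 ] [30.5 32.5] [511.4 314.5  64. ]
[170.05 258.91] [22.6 23.5] [512.2 314.   64. ]
```

View pics/b4.png

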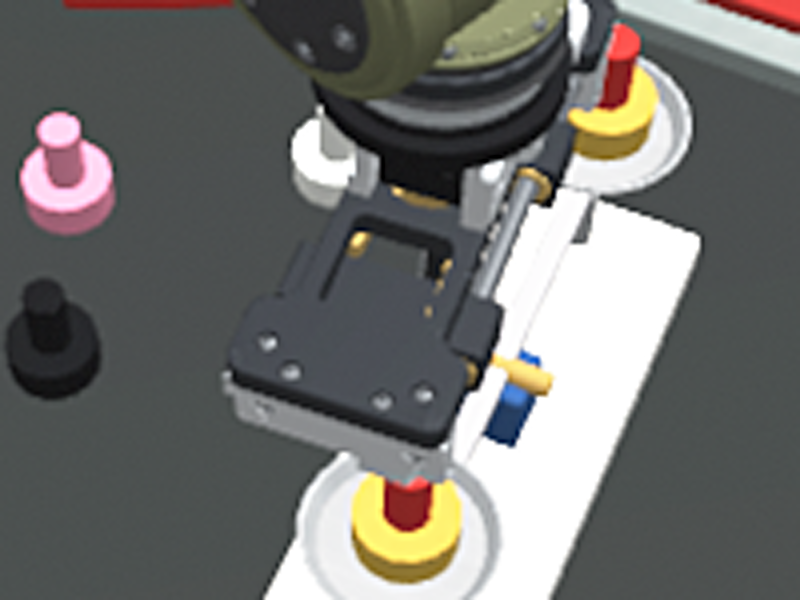

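The jaws are above the right slug, whose knob shows at (352,302). I descend and grip.

```bash
python3 -m jog '[0,20,0.5,0,0,0,0,42,0.5,0,0,0,0,60,0.5,0,0,0,0,70,0.5,0,0,0,0,75,0.5,0,0,0,0,75,0.5,0,0,0]' 50; python3 -c "
from h import *
c=manip.camera('scene');save(c['img'],'b5.png',(250,180,450,330),4)
import cv2
im=cv2.imread('pics/b2.png')[:,:,::-1].copy()
x0,y0,x1,y1=(385,128,432,172);s=cv2.cvtColor(im[y0:y1,x0:x1],cv2.COLOR_RGB2HSV)
m=((s[...,1]<40)&(s[...,2]>190)).astype(np.uint8)
n,l,st,ce=cv2.connectedComponentsWithStats(m);k=1+st[1:,4].argmax();mm=(l==k).astype(np.uint8)
cs,h=cv2.findContours(mm,cv2.RETR_CCOMP,cv2.CHAIN_APPROX_NONE)
for q in cs:
    if len(q)>20:
        e=cv2.fitEllipse(q);p=np.array(e[0])+[x0,y0];print(p.round(2),np.round(e[1],1),[px2z(p,c,z).round(1) for z in(60,64,68)])
"
```

```text
clock: 16.65
eef_pos: [639.7, -93.9, 139.7]
eef_rot: [-1.571, -0.0, -2.89]
wrist_force: [-0.4, -0.7, 0.8]
finger_gap: 49.9
[409.23 147.54] [22.1 32.2] [array([510.7, 316.8,  60. ]), array([512.4, 313. ,  64. ]), array([514.1, 309.2,  68. ])]
[409.29 147.35] [16.8 23.1] [array([510.5, 317.3,  60. ]), array([512.2, 313.5,  64. ]), array([513.9, 309.7,  68. ])]
```

View pics/b5.png

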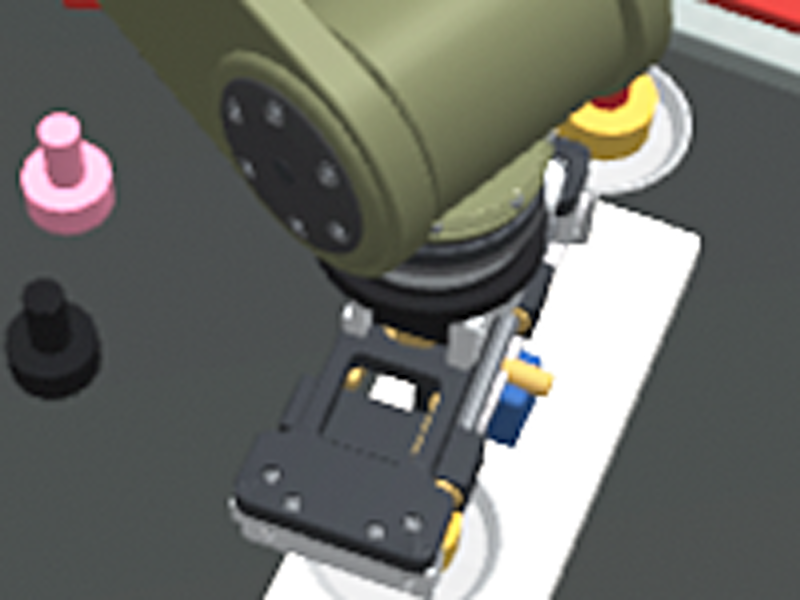

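The jaws surround the knob, and the lighter slug is still at (401,208). I grip and lift slowly so the pan follows.

```bash
python3 -m jog '[0,0,0,0,0,0,0,0,0,0,0,0,0,0,0,0,0,0,0,0,0,0,0,0,0,0,0,0,0,0,0,0,0,0,0,0,0,0,0,0,0,0,0,0,0,0,0,0]' 15 40;python3 -m jog '[0,-2,0,0,0,0,0,-4,0,0,0,0,0,-6,0,0,0,0,0,-8,0,0,0,0,0,-10,0,0,0,0,0,-12,0,0,0,0,0,-14,0,0,0,0,0,-16,0,0,0,0,0,-19,0,0,0,0,0,-24,0,0,0,0]';python3 -m jog '[0,-10,0,0,0,0,0,-30,0,0,0,0,0,-45,0,0,0,0,0,-50,0,0,0,0,0,-50,0,0,0,0,0,-50,0,0,0,0]'; python3 -c "
from h import *
s=manip.read_state();print(s['wrist_force'],s['finger_gap'])
c=manip.camera('scene');save(c['img'],'b6.png',(250,160,450,310),4)
"
```

```text
clock: 17.37
eef_pos: [640.0, -94.1, 140.0]
eef_rot: [-1.571, 0.0, -2.891]
wrist_force: [0.4, 0.0, -0.1]
finger_gap: 19.6
clock: 18.2
eef_pos: [639.6, -94.1, 163.7]
eef_rot: [-1.571, -0.001, -2.891]
wrist_force: [-0.6, 0.0, -3.9]
finger_gap: 19.2
clock: 18.7
eef_pos: [639.7, -94.1, 213.6]
eef_rot: [-1.571, -0.0, -2.891]
wrist_force: [0.1, 0.7, -4.5]
finger_gap: 19.2
[ 0.14378033  0.67158072 -4.50726447] 19.196427500416842
```

View pics/b6.png

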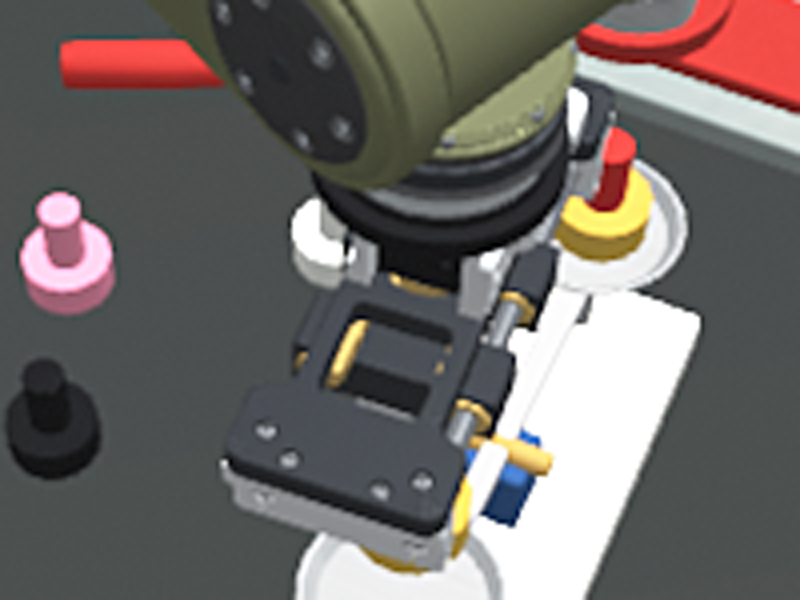

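The heavy slug is held at 4.5 N, and the lighter one still stands on the left pan. I carry the heavy one towards the holder.

```bash
python3 -c "
from h import *
print(manip.read_state()['joints'].round(2));print(go((540,110,232)),go((512,315,160)))"
```

```text
[-0.2   0.53  1.23  0.    1.38  1.12]
[  45.8  -18.8 -222.4] [  22.    53.3 -427.9]
```

```bash
python3 -m jog '[6,-8,-25,0,0,0,12,-16,-55,0,0,0,20,-18,-90,0,0,0,28,-19,-125,0,0,0,36,-19,-160,0,0,0,42,-19,-195,0,0,0,44,-19,-230,0,0,0,42,-12,-265,0,0,0,38,-2,-300,0,0,0,35,6,-330,0,0,0]';python3 -c "
from h import *
print(go((512,315,150)))"
```

```text
clock: 19.58
eef_pos: [523.0, 218.8, 206.6]
eef_rot: [-1.571, -0.001, -2.89]
wrist_force: [-0.8, -0.2, -4.0]
finger_gap: 19.3
[-13.4  56.6 -95.9]
```

```bash
python3 -m jog '[-3,15,-30,0,0,0,-8,30,-60,0,0,0,-12,42,-80,0,0,0,-13,48,-90,0,0,0,-13,48,-90,0,0,0,-13,48,-90,0,0,0,-13,48,-90,0,0,0]';python3 -c "
from h import *
print(go((512,315,130)))
c=manip.camera('scene');t=manip.camera('top');save(c['img'],'c1.png',(340,60,500,180),5);save(t['img'],'c1t.png',(100,200,260,320),5)"
```

```text
clock: 20.17
eef_pos: [514.8, 306.3, 160.5]
eef_rot: [-1.571, 0.0, -2.892]
wrist_force: [0.9, -0.0, -3.6]
finger_gap: 19.2
[ 0.6 30.5 -9.2]
```

View pics/c1.png

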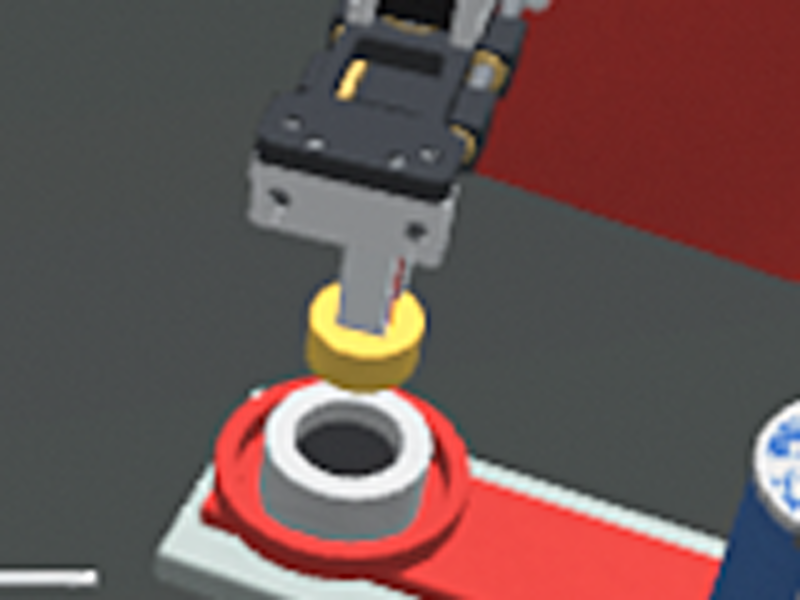

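View pics/c1t.png

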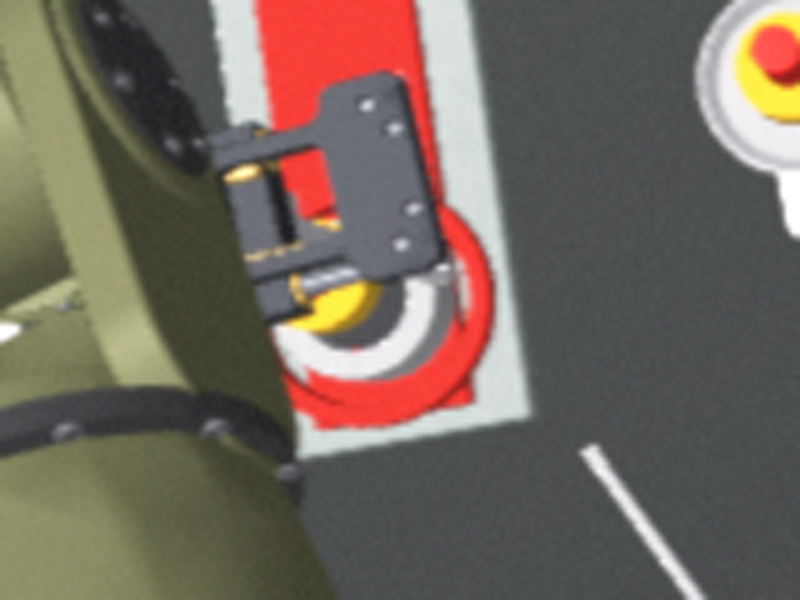

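The foot hangs above the sleeve: in scene the foot is at (413,127) and the sleeve rim at (409,147.5). I compare the two in the same image so that any calibration bias cancels.

```bash
cat >> h.py <<'E'
def footrel(cam,box,tcp,zoff=46):
    """foot position fit in one camera given underside z=tcp.z-zoff; hull silhouette of yellow"""
    x0,y0,x1,y1=box;s=cv2.cvtColor(cam['img'],cv2.COLOR_RGB2HSV);H,S,V=s[...,0],s[...,1],s[...,2]
    m=np.zeros((480,640),np.uint8);k=(H>12)&(H<42)&(S>110)&(V>40);m[y0:y1,x0:x1]=k[y0:y1,x0:x1]
    n,l,st,ce=cv2.connectedComponentsWithStats(m);kk=1+st[1:,4].argmax();m=(l==kk)|((l>0)&(st[l,4]>8))
    hull=np.zeros((480,640),np.uint8);yy,xx=np.nonzero(m);cv2.fillConvexPoly(hull,cv2.convexHull(np.c_[xx,yy].astype(np.int32)),1)
    a=np.linspace(0,2*np.pi,60)
    def f(p):
        P=[w2px((p[0]+r*np.cos(q),p[1]+r*np.sin(q),tcp[2]-zoff+z),cam) for r,z in((20.5,0),(22,1.5),(22,22)) for q in a]
        b=np.zeros((1920,2560),np.uint8);cv2.fillConvexPoly(b,cv2.convexHull(np.round(np.array(P)*4+1.5).astype(np.int32)),1)
        return np.abs(cv2.resize(b.astype(np.float32),(640,480),interpolation=cv2.INTER_AREA)-hull).sum()
    r=minimize(f,tcp[:2],method='Nelder-Mead',options=dict(initial_simplex=np.array(tcp[:2])+np.array([[0,0],[4,0],[0,4]]),xatol=.1,fatol=.1))
    return r.x,r.fun,m.sum()
E
python3 -c "
from h import *
c=manip.camera('scene');s=manip.read_state();p=s['eef_pos'];print(p)
x,f,n=footrel(c,(395,105,430,142),p);print(x,f,n,x-p[:2])
for z in(60,62,64,66,68):
    sl=px2z((409.26,147.45),c,z); print(z,'target tcp',(sl[:2]-(x-p[:2])).round(1))
t=manip.camera('top')
print('top', [px2z((169.95,259.1),t,z).round(1) for z in(60,64,68)])
"
```

```text
[514.88305253 306.36060072 160.72721354]
[513.57369227 307.88218869] 32.8125 326 [-1.30936027  1.52158797]
60 target tcp [511.9 315.5]
62 target tcp [512.8 313.6]
64 target tcp [513.6 311.7]
66 target tcp [514.4 309.8]
68 target tcp [515.3 307.9]
top [array([512.1, 315.6,  60. ]), array([511.8, 314.2,  64. ]), array([511.5, 312.9,  68. ])]
```

Combining both cameras puts the rim at z≈60 and the target TCP at about (511.9, 315.9), with rim contact expected at a TCP height of about 106. I approach to 12 mm above.

```bash
python3 -c "
from h import *
print(go((511.9,315.9,118)))"; 
```

```text
[ 0.5 42.6 -9.8]
```

```bash
python3 -m jog '[0.2,8,-4,0,0,0,0.5,20,-8,0,0,0,0.5,32,-10,0,0,0,0.5,40,-10,0,0,0,0.5,42.5,-10,0,0,0,0.5,42.5,-10,0,0,0,0.5,42.5,-10,0,0,0,0.5,42.5,-10,0,0,0]'; python3 -c "
from h import *
c=manip.camera('scene');s=manip.read_state();p=s['eef_pos'];print(p)
x,f,n=footrel(c,(390,110,430,156),p);print(x,f,n,x-p[:2])
for z in(59,60,61,62):
    sl=px2z((409.26,147.45),c,z); print(z,'target tcp',(sl[:2]-(x-p[:2])).round(1))
save(c['img'],'c2.png',(360,90,460,165),8)
t=manip.camera('top');save(t['img'],'c2t.png',(130,220,210,280),8)
"
```

```text
clock: 21.03
eef_pos: [511.7, 316.9, 118.0]
eef_rot: [-1.571, 0.001, -2.891]
wrist_force: [0.9, -0.5, -4.1]
finger_gap: 19.2
[511.68792464 316.88428954 118.03806602]
[511.44624068 317.4468582 ] 33.9375 299 [-0.24168396  0.56256866]
59 target tcp [510.5 317.4]
60 target tcp [510.9 316.5]
61 target tcp [511.3 315.5]
62 target tcp [511.7 314.6]
```

View pics/c2.png

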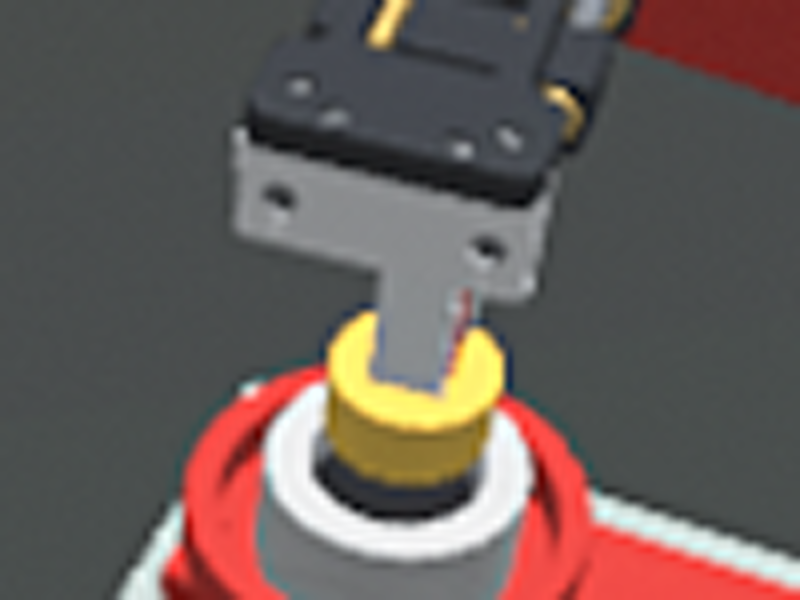

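View pics/c2t.png

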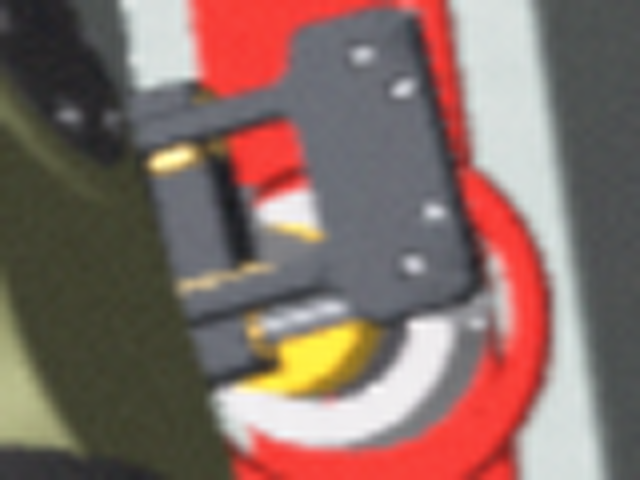

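The foot is over the bore: its underside edge at scene (412,150) is concentric with the bore to within about 1 mm. I nudge it and feel downwards.

```bash
python3 -m jog '[0.4,3,0.5,0,0,0,0.4,6,0.5,0,0,0,0.4,8,0.5,0,0,0,0.4,9.5,0.5,0,0,0,0.4,10.5,0.5,0,0,0,0.4,10.5,0.5,0,0,0,0.4,10.5,0.5,0,0,0]';python3 -m jog '[0,1,0,0,0,0,0,2,0,0,0,0,0,2,0,0,0,0]';python3 -m jog '[0,0.7,0,0,0,0,0,1.5,0,0,0,0,0,1.5,0,0,0,0]'
```

```text
clock: 21.72
eef_pos: [511.2, 316.1, 107.0]
eef_rot: [-1.571, 0.0, -2.891]
wrist_force: [0.8, -1.3, -4.0]
finger_gap: 19.4
clock: 21.97
eef_pos: [511.3, 316.0, 104.9]
eef_rot: [-1.57, 0.0, -2.891]
wrist_force: [1.5, -3.4, -2.6]
finger_gap: 19.6
clock: 22.22
eef_pos: [511.3, 316.1, 103.4]
eef_rot: [-1.571, 0.0, -2.891]
wrist_force: [2.4, -4.7, -2.6]
finger_gap: 19.4
```

A contact with sideways force (2.4, −4.7) N and little vertical force means the bevel is in the mouth and touching the +y side. I yield that way and continue.

```bash
python3 -m jog '[-0.1,0,0.4,0,0,0,-0.1,0,0.8,0,0,0,-0.1,0,0.8,0,0,0]';python3 -m jog '[0,0.7,0,0,0,0,0,1.5,0,0,0,0,0,1.5,0,0,0,0]'
```

```text
clock: 22.47
eef_pos: [511.4, 315.6, 103.4]
eef_rot: [-1.571, -0.0, -2.891]
wrist_force: [1.6, -2.2, -4.0]
finger_gap: 19.4
clock: 22.72
eef_pos: [511.3, 315.5, 101.7]
eef_rot: [-1.571, -0.0, -2.891]
wrist_force: [0.7, -1.4, -3.2]
finger_gap: 19.1
```

```bash
python3 -m jog '[0,1.5,0.3,0,0,0,0,3,0.3,0,0,0,0,4,0.3,0,0,0,0,4,0.3,0,0,0]';python3 -m jog '[0,1,0,0,0,0,0,2,0,0,0,0,0,2,0,0,0,0]'
```

```text
clock: 23.05
eef_pos: [511.4, 315.2, 97.8]
eef_rot: [-1.571, -0.0, -2.891]
wrist_force: [-0.4, -0.4, -3.2]
finger_gap: 19.4
clock: 23.3
eef_pos: [511.5, 315.3, 96.2]
eef_rot: [-1.571, 0.0, -2.891]
wrist_force: [-1.6, -1.9, 3.8]
finger_gap: 19.4
```

The floor was felt at a TCP height of about 96.5. I press on against the sliding friction in small steps.

```bash
python3 -m jog '[0,1,0,0,0,0,0,2,0,0,0,0,0,3,0,0,0,0,0,3,0,0,0,0]';python3 -m jog '[0,1,0,0,0,0,0,2,0,0,0,0,0,2,0,0,0,0]';python3 -m jog '[0,0.8,0,0,0,0,0,1.5,0,0,0,0,0,1.5,0,0,0,0]'
```

```text
clock: 23.63
eef_pos: [511.5, 315.3, 93.0]
eef_rot: [-1.571, 0.0, -2.891]
wrist_force: [-2.2, -2.6, 2.5]
finger_gap: 19.3
clock: 23.88
eef_pos: [511.5, 315.3, 90.9]
eef_rot: [-1.571, 0.0, -2.891]
wrist_force: [-1.6, -1.3, 3.1]
finger_gap: 19.4
clock: 24.13
eef_pos: [511.6, 315.3, 89.7]
eef_rot: [-1.571, 0.0, -2.891]
wrist_force: [-2.8, -1.6, 5.9]
finger_gap: 19.3
```

```bash
python3 -m jog '[0,0.4,0,0,0,0,0,0.8,0,0,0,0,0,0.8,0,0,0,0]';python3 -m jog '[0,0.4,0,0,0,0,0,0.8,0,0,0,0,0,0.8,0,0,0,0]'
```

```text
clock: 24.38
eef_pos: [511.7, 315.3, 89.6]
eef_rot: [-1.571, 0.001, -2.891]
wrist_force: [-4.5, -2.0, 12.7]
finger_gap: 19.3
clock: 24.63
eef_pos: [511.9, 315.4, 89.5]
eef_rot: [-1.571, 0.001, -2.891]
wrist_force: [-6.6, -4.9, 18.5]
finger_gap: 19.3
```

The TCP stays at 89.6 while the force climbs, so this is a hard stop. I relieve the sideways force and then check that it isn't a jam.

```bash
python3 -m jog '[0.5,0,0.2,0,0,0,1,0,0.4,0,0,0,1,0,0.4,0,0,0]';python3 -m jog '[0,0.4,0,0,0,0,0,0.4,0,0,0,0]';python3 -c "
from h import *
c=manip.camera('scene');save(c['img'],'d1.png',(370,110,450,170),10)"
```

```text
clock: 24.88
eef_pos: [511.4, 315.1, 89.5]
eef_rot: [-1.572, 0.003, -2.891]
wrist_force: [-2.1, -1.7, 15.2]
finger_gap: 19.4
clock: 25.05
eef_pos: [511.5, 315.2, 89.4]
eef_rot: [-1.572, 0.003, -2.891]
wrist_force: [-3.4, -2.7, 18.4]
finger_gap: 19.4
```

View pics/d1.png

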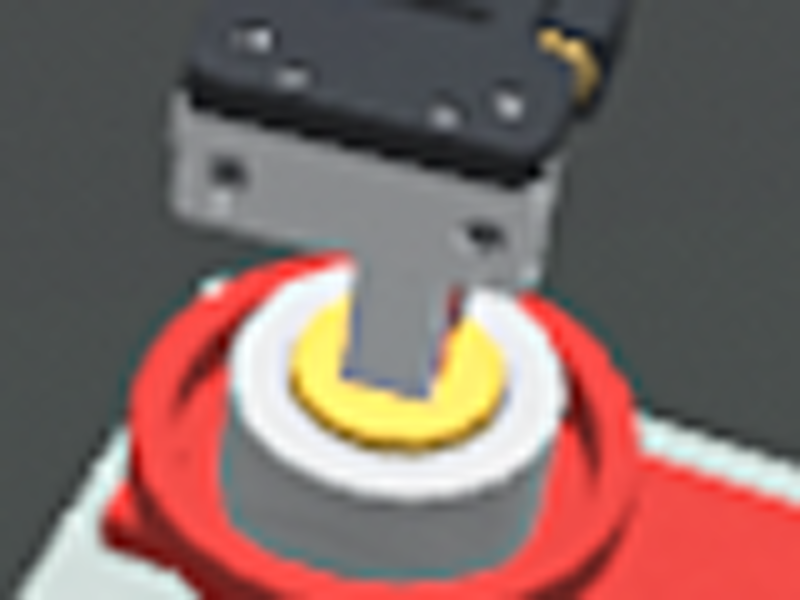

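The foot stands a thin, even yellow band proud of the rim at scene (410,150), as it should when home. One more firm nudge, then unload and release.

```bash
python3 -m jog '[0,0.3,0,0,0,0,0,0.3,0,0,0,0]';python3 -m jog '[0,-0.8,0,0,0,0,0,-1.5,0,0,0,0,0,-1.5,0,0,0,0]';python3 -m jog '[0,-0.3,0,0,0,0,0,-0.3,0,0,0,0,0,-0.3,0,0,0,0,0,-0.3,0,0,0,0,0,-0.3,0,0,0,0]' 45
```

```text
clock: 25.27
eef_pos: [511.6, 315.2, 89.4]
eef_rot: [-1.572, 0.004, -2.891]
wrist_force: [-4.6, -2.8, 20.4]
finger_gap: 19.4
clock: 25.52
eef_pos: [511.3, 315.1, 89.6]
eef_rot: [-1.572, 0.003, -2.891]
wrist_force: [-1.1, 0.1, 9.4]
finger_gap: 19.6
clock: 25.93
eef_pos: [510.5, 314.5, 88.7]
eef_rot: [-1.571, -0.0, -2.891]
wrist_force: [-0.2, -0.3, -0.0]
finger_gap: 44.7
```

```bash
python3 -m jog '[0,-8,0,0,0,0,0,-30,0,0,0,0,0,-60,0,0,0,0,0,-90,0,0,0,0,20,-120,0,0,0,0,50,-150,0,0,0,0,90,-170,0,0,0,0,130,-170,0,0,0,0,130,-170,0,0,0,0,130,-170,0,0,0,0]';python3 -m jog '[0,0,0,0,0,0,0,0,0,0,0,0]';python3 -c "
from h import *
c=manip.camera('scene');t=manip.camera('top');save(c['img'],'e1.png');save(c['img'],'e1c.png',(360,105,460,180),8);save(t['img'],'e1t.png')
ms=slugmask(c,(398,118,422,160));print([(z,fitslug([(c,ms)],511.5,315,z)) for z in(38,41,44)])"
```

```text
clock: 26.77
eef_pos: [383.6, 282.2, 260.4]
eef_rot: [-1.572, 0.002, -2.89]
wrist_force: [0.7, -0.4, 0.6]
finger_gap: 44.7
clock: 26.93
eef_pos: [385.6, 282.5, 258.9]
eef_rot: [-1.571, 0.0, -2.891]
wrist_force: [0.6, -0.4, -0.3]
finger_gap: 45.0
[(38, (array([507.5, 323. ]), np.float64(170.25))), (41, (array([502.48510742, 334.4041748 ]), np.float64(150.25))), (44, (array([503.69418859, 331.5558238 ]), np.float64(151.0)))]
```

View pics/e1.png

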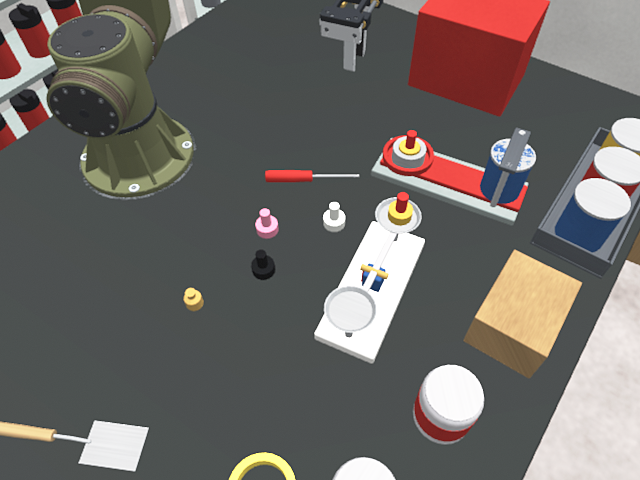

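View pics/e1c.png

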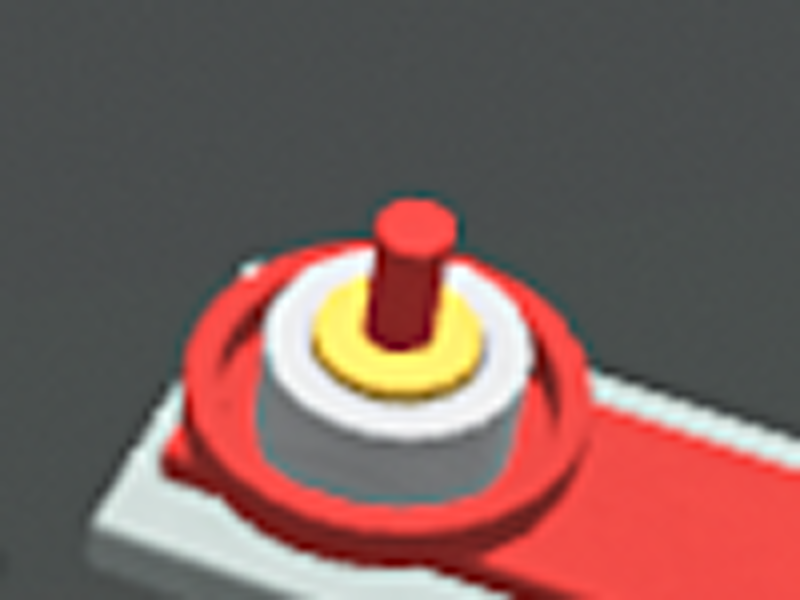

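View pics/e1t.png

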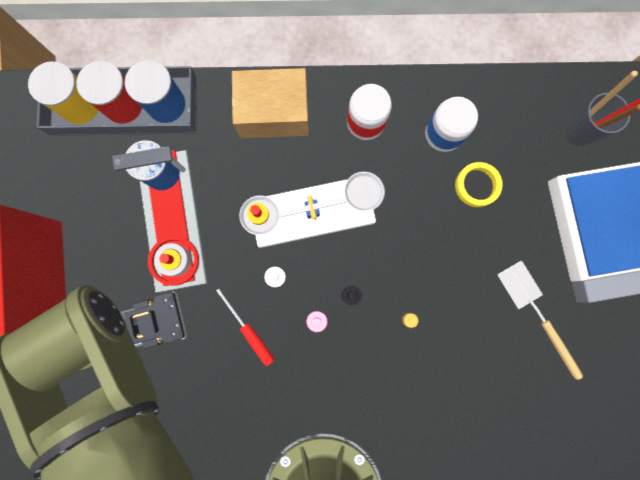

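```bash
python3 -c "
from h import *
c=manip.camera('scene');t=manip.camera('top')
for cam,b in((c,(395,130,425,160)),(t,(155,245,186,275))):
    x0,y0,x1,y1=b;s=cv2.cvtColor(cam['img'],cv2.COLOR_RGB2HSV);H,S,V=s[...,0],s[...,1],s[...,2]
    k=((H>12)&(H<42)&(S>100)&(V>150));m=np.zeros_like(k);m[y0:y1,x0:x1]=k[y0:y1,x0:x1]
    yy,xx=np.nonzero(m);h=cv2.convexHull(np.c_[xx,yy].astype(np.int32));e=cv2.fitEllipse(h);print('foot top',np.round(e[0],2),np.round(e[1],1),xx.min(),xx.max(),yy.min(),yy.max())
    w=((S<40)&(V>190)).astype(np.uint8);w2=np.zeros_like(w);p=8;w2[y0-p:y1+p,x0-p:x1+p]=w[y0-p:y1+p,x0-p:x1+p]
    n,l,st,ce=cv2.connectedComponentsWithStats(w2);q=l==1+st[1:,4].argmax();yy,xx=np.nonzero(q);e=cv2.fitEllipse(cv2.convexHull(np.c_[xx,yy].astype(np.int32)));print('rim',np.round(e[0],2),np.round(e[1],1))
    for z in(60,63,66): print(z,w2px((511.5,315,z),cam).round(2))
"
```

```text
foot top [409.23 146.8 ] [14.6 21.2] 399 419 140 153
rim [409.28 147.69] [22.5 32.9]
60 [409.12 148.19]
63 [409.3  147.15]
66 [409.48 146.11]
foot top [170.   259.22] [20.3 21.3] 160 180 249 269
rim [169.69 259.62] [31.2 34.5]
60 [170.23 259.39]
63 [169.75 259.28]
66 [169.27 259.17]
```

```bash
python3 -c "
from h import *
print(manip.sign_off(), manip.read_state()['clock'])"
```

```text
the job is handed in; nothing more can be done
the job is handed in; nothing more can be done
```

The heavier counterweight is pressed home in the spinner's holder and the lighter one stands on the left pan. I handed the job in at about 27 s; no verdict is reported.

- **Weighing:** I put one yellow counterweight on each pan and let go. The right pan settled about 6 mm below level. The wrist readings agreed: mostly 4 to 4.5 N for the right one and 2 to 3 N for the left one.
- **Fitting:** I felt the right counterweight into the sleeve and pressed until it stopped moving. The peak downward push was about 24 N, plus about 5 N sideways. The last pictures show its foot about 2 to 3 mm above the rim, where 3 mm is expected.
- **Other things:** The look-alikes and everything else on the bench appear untouched, and the gripper ended clear of everything.

**What didn't fully agree:**
- From my estimate of where the foot met the floor, it travelled 7 to 8 mm instead of exactly 8, because that point was only bracketed.
- A sideways force of up to about 8 N built up while pressing. I relieved it and pressed again, and the stop stayed at the same height.
- One outline fit of the seated counterweight failed, because the sleeve hides most of its foot. I compared the rim and foot in the picture instead.

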